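# Hang the saddle caddy on the sink rail and slide it home

## Robot

A 7-joint arm with a two-finger parallel gripper is mounted at the origin on a cart in front of the work surface, level with it; the furniture and walls round the work are solid. World frame = base frame: x ahead of the robot, y to its left, z up, the work surface at z = 0. Lengths are in m, angles in rad, forces in N, time in s.
With the tool pointing down it reaches from about 0.4 to 0.925 m from the base axis. Payload 5.6 kg.
Tool frame: the origin (TCP) lies on the centre line of the jaws, within the pads' length; the fingertips stand finger_overhang ahead of it and the grasp point (between the pads) is the TCP (finger_overhang is the distance from the TCP to the fingertips, in m); z points along the fingers, y is the line along which they close (so a half turn about z gives the same grasp; the last joint's range is limited). The gripper opens to 85 mm and grips with 20 to 120 N. Pads are 22 mm wide; open, the fingers measure 114 mm over their backs; the gripper's body (76 mm by 85 mm) begins 54 mm behind the grasp point. The pads swing forward as they close: fully open they stand 13 mm farther back than shut.
Start: joints at [-1.327, 0.468, -0.012, 1.603, 0.006, 1.071, -0.056], TCP at [0.184, 0.623, 0.25] pointing down, gripper open.
Joint ranges: [-2.53, 2.53], [-0.31, 2.02], [-1.57, 1.55], [0.28, 2.44], [-1.29, 4.43], [0.15, 1.84], [-2.92, 2.92]. Speed limits (rad/s): [2.57, 2.57, 3.14, 3.14, 3.14, 3.14, 3.14].

## Interface

Orientations are given as a unit quaternion [w, x, y, z].
In Python, from workcell import * gives the robot as it stands.
- The arm moves only by the tool servo_tool, never from a script. Its arguments are lists of equal length, an entry for each row: "grip": the opening, from 0 (shut) to 1 (fully open); "delta_pos": the shift along the tool's x, y, z in m, a list of three; "angular": the turn, a rotation vector about the tool's x, y, z in degrees, a list of three. In form: {"grip": [grip, ...], "delta_pos": [[tx, ty, tz], ...], "angular": [[ax, ay, az], ...]}. A call has exactly 10 rows; each row is the pose to reach, as a shift and turn from the pose commanded when the call began, along the tool's axes at that moment; what a row does not reach only later rows make up. A row lasts 1/8 s, in which the tool goes at most 62.5 mm and 10.7 degrees, less where a joint would pass 70% of its speed; a pose out of reach is approached as far as the arm can. A call with a gripper value outside its range is refused whole. The fingers move at their own pace and stop on an object; "grip_force" is the grip in N (left out, the last holds). Time passes only in rows, so rows that repeat a pose let the fingers close, or fill a call up. It gives the time, the measured TCP pose, the force, the opening and the grip force at its end, in the units of the state.
- observe(): the state, without advancing time (a new reading comes with each control period).
- grab_frame(name): name is "scene" or "top" or "wrist"; returns the picture (420x560x3 uint8, red, green, blue); there is no depth.
- get_calibration(name): a dict with "fx", "fy", "cx", "cy" (pixels), "R" (3x3) and "t" (3): a world point X has camera coordinates R X + t. Camera axes: x right, y down, z forward; pixel columns grow to the right and rows downward; lengths in m; the calibration is good to about 2 mm. A picture is of the moment at which its call begins: read the wrist's pose just before it. get_calibration takes no time and is no camera call; for the wrist camera it gives the pose at the moment of the call.
- finish_job(): hands the job in; it is judged then, once.
The state is a dict: "time_s": time; "joint_pos": joint angles; "joint_vel": joint speeds; "tau": joint torques, N m; "ee_pos": TCP position; "tcp_rot": TCP orientation; "wrist_force": force on the tool from outside, world axes, zero at the start; "moment": the same for the moment, N m; "opening": opening from 0.0 (shut) to 1.0 (fully open); "finger_force": force on a finger pad.
Only numpy, scipy, OpenCV 4.12 (cv2) and the standard library are available. Lean on these libraries where they do the work, as an engineer would, in place of code of your own. Each camera call takes 0.05 s, during which the arm holds its last target. There are 200 camera calls.

## Task

Hang the steel saddle caddy over the open part of the rail's horizontal bar, so that it straddles the bar with one tray on each side: set it down gently rather than dropping it, and let go of it there. Then slide it along the bar, partly under the little shelf, until it is fully home against the upright that carries the shelf, and leave it hanging straight. Do not move the egg timer on the shelf or the things standing about.

Things in the scene. Friction and masses are not known exactly. Their poses are not given: they have to be found in the camera images.
- caddy: Loose caddy of 4 mm bent steel sheet, 0.25 kg, an upside-down U seen along its y: 110 mm long (y), 105 tall. Flat side plates facing +x and -x, 48 mm over their outsides, 40 inside, 81 high, joined by a half-round arch above. A 20 mm high tray along each foot reaches x = 54 mm. Ends (y = -55, +55) open. Origin: centre of underside, z up. Symmetric under a half turn; stands on the worktop at first.
- caddy_seat (a point): The middle of the underside of the caddy's arch, 101 mm above the caddy's origin: the line that rests on the bar. Axes as the caddy's.
- bar: Fixed level steel bar of the rail, a round rod 16 mm thick along its y axis, its axis 150 mm above the worktop, 280 mm between the axes of the two wooden uprights. Origin: on the worktop under the middle of the bar; x across the bar, z up.
- bar_top (a point): Middle of the bar's top line, 158 mm above the worktop. Axes as the bar's.
- shelf_end: Fixed wooden upright at one end of the bar (bar y = +140 or -140 mm) that carries a small shelf. Origin: on the worktop on its axis; axes as the bar's. A boss (52 mm diameter) round the bar, 13 mm from the axis, is the stop: a caddy touching it has its middle 68 mm from this origin. Shelf: 45 mm from the axis along the bar, 60 across; 186 to 198 mm high, things on it up to 241.
- plain_end: Fixed wooden upright without a shelf at the other end of the bar, 172 mm tall, with the same boss round the bar (13 mm from the axis along the bar). Origin: on the worktop, on its axis.
- salt: Salt shaker, 44 mm across, 90 mm tall, on the worktop; origin at its underside. To be left alone.
- timer: Round egg timer, 66 mm across, 43 mm tall, loose on the shelf; origin at its underside. To be left alone.
- jam: Jam jar, 69 mm across, 99 mm tall, on the worktop; origin at its underside. To be left alone.
- tin: Food tin, 75 mm across, 110 mm tall, on the worktop; origin at its underside. To be left alone.
- jug: White milk jug, 67 x 103 x 85 mm, on the worktop; origin at its underside. To be left alone.
- glass_tumbler: Clear tumbler, 81 mm across, 91 mm tall, on the worktop; origin at its underside. To be left alone.

How it is judged:
By the outcome, as a careful person would: the job done as asked, in the order asked, and still so for the second after the job is handed in, with the robot touching nothing.
It also fails if it takes over 64 s, if anything falls off the work surface, if the arm or the gripper's body presses on something with over 40 N, if the wrist force passes 120 N, or if a joint passes its speed limit or range.

## Working session

There is one attempt and no reset: what is moved stays moved. The work goes in short steps, Python scripts to look and compute and a tool call to move; the robot and the scene stay as the last step left them, time stands still between calls to the robot, and variables do not carry over. Pictures are saved under pics/ and viewed, at most 10 in all, crops included, and the job is handed in when it is done.

Besides the shell and the picture viewer there is one more tool, called after "Call:" as name(argument=value, ...) on one line, values as JSON. servo_tool: Moves the arm, as the interface text tells. Its arguments: {"type":"object","properties":{"grip":{"type":"array","items":{"type":"number"}},"delta_pos":{"type":"array","items":{"type":"array","items":{"type":"number"}}},"angular":{"type":"array","items":{"type":"array","items":{"type":"number"}}},"grip_force":{"type":"number"}},"required":["grip","delta_pos","angular"]}

```bash
mkdir -p pics; python3 - <<'E'
from workcell import *
import cv2,numpy as np
s=observe();print({k:np.round(v,3).tolist() for k,v in s.items()})
ims=[]
for n in("scene","top","wrist"):
    im=grab_frame(n);cv2.imwrite(f"pics/{n}0.png",im[:,:,::-1])
    c=get_calibration(n);print(n,c["fx"],c["cx"],c["cy"],np.round(c["R"],3).tolist(),np.round(c["t"],3), -np.array(c["R"]).T@c["t"])
E
ls
```

```text
{'time_s': 0.0, 'joint_pos': [-1.327, 0.468, -0.012, 1.604, 0.006, 1.071, -0.056], 'joint_vel': [0.001, 0.001, -0.002, 0.001, -0.001, 0.0, 0.002], 'tau': [0.001, -53.238, 0.021, -25.13, 0.011, 0.007, -0.0], 'ee_pos': [0.184, 0.623, 0.249], 'tcp_rot': [-0.0, 0.143, 0.99, -0.001], 'wrist_force': [0.568, -0.067, 0.431], 'moment': [-0.046, -0.028, -0.071], 'finger_force': 0.0, 'opening': 0.997}
scene 399.5917367229977 280.6839573196184 209.4247572498954 [[0.614, -0.789, -0.02], [-0.474, -0.348, -0.808], [0.631, 0.506, -0.588]] [-0.273  0.406  0.919] [-0.21946508 -0.53919145  0.86367918]
top 417.5500788836461 281.5827899409177 202.39022573651488 [[0.024, -0.999, 0.027], [-0.985, -0.029, -0.172], [0.172, -0.022, -0.985]] [0.057 0.601 1.287] [0.36856042 0.10258565 1.36938986]
wrist 334.6094024424584 276.5474417727269 211.25836527353047 [[0.283, 0.959, -0.0], [0.914, -0.27, 0.304], [0.291, -0.086, -0.953]] [-0.65  -0.04   0.378] [0.11026611 0.64544777 0.37192436]
pics
```

View pics/scene0.png

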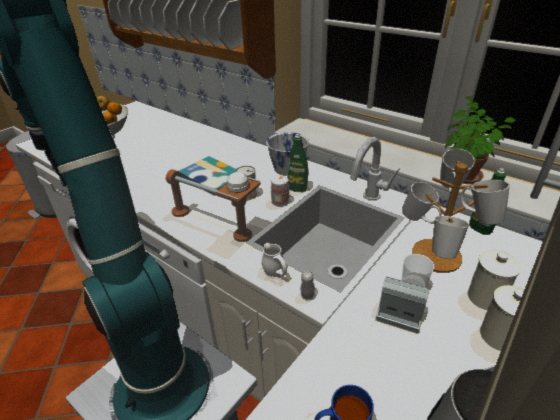

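View pics/top0.png

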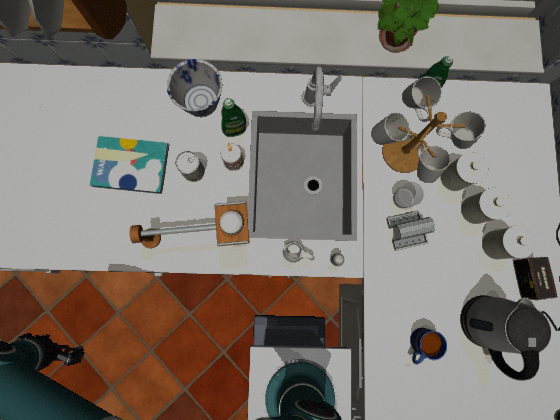

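The scene view shows the caddy standing at about (403,303), with the rail from (178,190) to (243,220). In the top view the caddy is at (410,231), the shelf end at (232,224) and the plain end at (142,234). I'll enlarge both.

```bash
python3 - <<'E'
import cv2,numpy as np
t=cv2.imread("pics/top0.png");s=cv2.imread("pics/scene0.png")
a=cv2.resize(t[195:255,120:255],(800,356),interpolation=cv2.INTER_CUBIC) # x5.926
b=cv2.resize(t[200:260,375:445],(280,240),interpolation=cv2.INTER_CUBIC) # x4
c=cv2.resize(s[270:330,370:440],(280,240),interpolation=cv2.INTER_CUBIC) # x4
d=cv2.resize(s[150:245,160:280],(240,190),interpolation=cv2.INTER_CUBIC)
o=np.zeros((596,800,3),np.uint8);o[:356]=a;o[356:,:280]=b;o[356:,280:560]=c;o[356:546,560:]=d
cv2.imwrite("pics/c1.png",o)
E
```

```text
(no output)
```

View pics/c1.png

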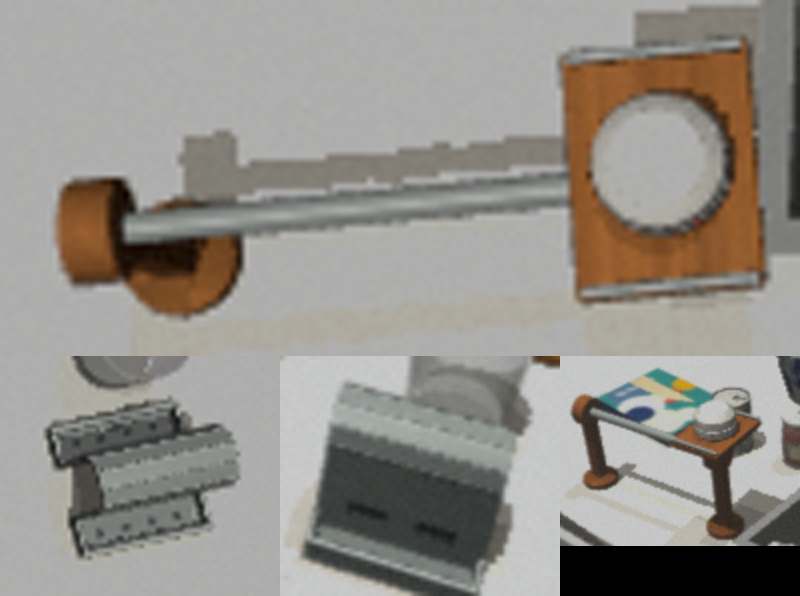

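The crop shows the bar's centreline running from about (161.8,231.2) to (204,227) in top pixels, and the shelf's four corners. The caddy's tray rims are at crop (50,69), (178,46), (80,201) and (212,169). Next I cast rays through these.

```bash
cat > h.py <<'E'
from workcell import *
import cv2,numpy as np
def cast(c,p,z):
    R=np.array(c["R"]);o=-R.T@np.array(c["t"])
    d=R.T@np.array([(p[0]-c["cx"])/c["fx"],(p[1]-c["cy"])/c["fy"],1])
    return o+d*(z-o[2])/d[2]
def proj(c,X):
    q=np.array(c["R"])@np.array(X)+c["t"];return np.array([c["cx"]+c["fx"]*q[0]/q[2],c["cy"]+c["fy"]*q[1]/q[2]])
def rot(q):
    from scipy.spatial.transform import Rotation as Ro
    return Ro.from_quat([q[1],q[2],q[3],q[0]])
E
python3 - <<'E'
from h import *
np.set_printoptions(precision=4,suppress=True)
c=get_calibration("top")
a=lambda x,y:(120+x/5.926-.4,195+y/5.926-.4)
b=lambda x,y:(375+x/4-.4,200+(y-356)/4-.4)
B=[cast(c,a(*p),.15)[:2] for p in[(250,217),(500,192)]];d=B[1]-B[0];print("bar",B,np.degrees(np.arctan2(d[1],d[0])))
S=[cast(c,a(*p),.198)[:2] for p in[(560,60),(745,40),(765,285),(578,300)]];print("shelf",S,np.mean(S,0))
C=[cast(c,b(*p),.02)[:2] for p in[(50,425),(178,402),(80,557),(212,525)]];print("caddy",C,np.mean(C,0))
for i,j in((0,1),(2,3)):
  d=C[j]-C[i];print(np.linalg.norm(d),np.degrees(np.arctan2(d[1],d[0])))
# caddy top line
print("arch ends z.1",[cast(c,b(*p),.1)[:2] for p in[(100,487),(237,457)]])
print("pl foot",cast(c,a(183,265),.0),"tumbler",cast(c,(404,194),.05),"salt",cast(c,(337,258),.05),"jug",cast(c,(294,250),.05),"jam",cast(c,(232,155),.1),"plain top",cast(c,a(95,230),.16))
E
```

```text
bar [array([0.4865, 0.4215]), array([0.5022, 0.3001])] -82.64579663155197
shelf [array([0.5611, 0.2673]), array([0.5733, 0.1795]), array([0.4563, 0.1655]), array([0.447, 0.253])] [0.5094 0.2163]
caddy [array([ 0.5663, -0.2754]), array([ 0.5885, -0.382 ]), array([ 0.459 , -0.2978]), array([ 0.4878, -0.4067])] [ 0.5254 -0.3405]
0.108930326088184 -78.26917984518833
0.11264172870260843 -75.19136280467738
arch ends z.1 [array([ 0.5076, -0.2907]), array([ 0.5338, -0.3979])]
pl foot [0.4737 0.4952 0.    ] tumbler [ 0.6384 -0.3237  0.05  ] salt [ 0.4267 -0.1057  0.05  ] jug [0.4482 0.0302 0.05  ] jam [0.7369 0.2334 0.1   ] plain top [0.4772 0.493  0.16  ]
```

```bash
cat >> h.py <<'E'
np.set_printoptions(precision=4,suppress=True)
from scipy.spatial.transform import Rotation as Ro
def plan(*T):
    """T: (x,y,z,yaw of tool y in deg), tool down -> tool-frame shift (m), rotvec (deg)"""
    s=observe();R=rot(s["tcp_rot"]);print("t",round(s["time_s"],2),"tcp",s["ee_pos"],"Ry",R.as_matrix()[:,1],"z",R.as_matrix()[:,2],"F",np.array(s["wrist_force"]),"open",s["opening"])
    for x,y,z,w in T:
        w=np.radians(w);yy=np.array([np.cos(w),np.sin(w),0]);zz=np.array([0,0,-1.]);xx=np.cross(yy,zz)
        best=min((Ro.from_matrix(np.stack([k*xx,k*yy,zz],1)) for k in(1,-1)),key=lambda q:(R.inv()*q).magnitude())
        print((x,y,z),R.inv().apply(np.array([x,y,z])-s["ee_pos"]),(R.inv()*best).as_rotvec(degrees=True))
E
python3 -c "
from h import *
plan((.35,.45,.35,45),(.45,.25,.35,30),(.46,0,.35,13.3),(.5,-.2,.33,13.3),(.523,-.342,.28,13.3))"
```

```text
t 0.15 tcp [0.1838 0.623  0.2495] Ry [ 0.2829  0.9591 -0.0014] z [-0.0003 -0.0014 -1.    ] F [ 0.4186  0.37   -0.3316] open 1.0037522160000631
(0.35, 0.45, 0.35) [-0.2084 -0.1191 -0.1003] [-0.0758  0.0264 28.5653]
(0.45, 0.25, 0.35) [-0.3609 -0.2826 -0.1   ] [-0.0727  0.0366 43.5653]
(0.46, 0, 0.35) [-0.4412 -0.5196 -0.0997] [-0.0681  0.0478 60.2652]
(0.5, -0.2, 0.33) [-0.5361 -0.7001 -0.0794] [-0.0681  0.0478 60.2652]
(0.523, -0.342, 0.28) [-0.5984 -0.8297 -0.0292] [-0.0681  0.0478 60.2652]
```

Call:
servo_tool(grip=[1, 1, 1, 1, 1, 1, 1, 1, 1, 1], delta_pos=[[-0.03, -0.015, -0.03], [-0.07, -0.035, -0.06], [-0.11, -0.06, -0.09], [-0.16, -0.09, -0.1], [-0.21, -0.12, -0.1], [-0.25, -0.16, -0.1], [-0.29, -0.2, -0.1], [-0.325, -0.24, -0.1], [-0.36, -0.28, -0.1], [-0.38, -0.335, -0.1]], angular=[[0, 0, 5], [0, 0, 10], [0, 0, 15], [0, 0, 20], [0, 0, 26], [0, 0, 32], [0, 0, 38], [0, 0, 44], [0, 0, 50], [0, 0, 55]])

```text
time_s: 1.4
ee_pos: [0.4544, 0.193, 0.3501]
tcp_rot: [0.0, 0.585, 0.811, -0.0]
wrist_force: [0.1, -1.6, 0.0]
opening: 1.0
finger_force: 0.0
```

```bash
python3 -c "
from h import *
plan((.46,0,.35,13.3),(.5,-.2,.33,13.3),(.523,-.342,.27,13.3),(.5,-.342,.27,13.3))"
```

```text
t 1.4 tcp [0.4544 0.193  0.3501] Ry [0.949  0.3152 0.0002] z [ 0.0004 -0.0005 -1.    ] F [ 0.1012 -1.5763  0.0152] open 1.0002677300724196
(0.46, 0, 0.35) [-0.1849 -0.0555  0.0001] [0.0155 0.0334 5.0731]
(0.5, -0.2, 0.33) [-0.3873 -0.0806  0.0203] [0.0155 0.0334 5.0731]
(0.523, -0.342, 0.27) [-0.5293 -0.1036  0.0803] [0.0155 0.0334 5.0731]
(0.5, -0.342, 0.27) [-0.522  -0.1254  0.0803] [0.0155 0.0334 5.0731]
```

Call:
servo_tool(grip=[1, 1, 1, 1, 1, 1, 1, 1, 1, 1], delta_pos=[[-0.06, -0.018, 0], [-0.12, -0.036, 0], [-0.18, -0.054, 0], [-0.24, -0.062, 0], [-0.3, -0.07, 0.005], [-0.36, -0.078, 0.015], [-0.42, -0.086, 0.03], [-0.48, -0.095, 0.05], [-0.53, -0.104, 0.08], [-0.53, -0.104, 0.08]], angular=[[0, 0, 3], [0, 0, 5], [0, 0, 5], [0, 0, 5], [0, 0, 5], [0, 0, 5], [0, 0, 5], [0, 0, 5], [0, 0, 5], [0, 0, 5]])

```text
time_s: 2.65
ee_pos: [0.5208, -0.3449, 0.2667]
tcp_rot: [-0.002, 0.621, 0.784, -0.002]
wrist_force: [0.1, -0.0, 0.1]
opening: 0.996
finger_force: 0.0
```

```bash
python3 -c "
from h import *
plan((.523,-.342,.27,13.3))
c=get_calibration('wrist');im=grab_frame('wrist');cv2.imwrite('pics/w1.png',im[:,:,::-1])
import pickle;pickle.dump(c,open('w1.pkl','wb'))
print(proj(c,(.523,-.342,.105)),proj(c,(.523,-.342,.0)))"
```

```text
t 2.65 tcp [ 0.5208 -0.3449  0.2667] Ry [ 0.9737  0.2278 -0.0069] z [-0.0069 -0.0008 -1.    ] F [ 0.1452 -0.0444  0.0963] open 0.9961496030891444
(0.523, -0.342, 0.27) [ 0.0023  0.0027 -0.0033] [-0.3958 -0.0442 -0.1337]
[279.6366 195.2923] [279.4299 172.3882]
```

View pics/w1.png

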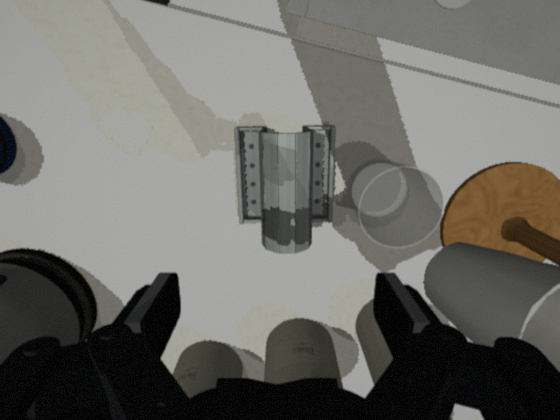

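The wrist view shows the caddy nearly square to the tool. The tray corners are at (236,127), (334,126), (332,221) and (240,222), and the arch runs from (288,132) to (288,250). The tumbler is to the right at (400,205), clear of the fingers.

```bash
python3 -c "
from h import *
import pickle;c=pickle.load(open('w1.pkl','rb'))
C=np.array([cast(c,p,.02)[:2] for p in[(236,127),(334,126),(332,221),(240,222)]]);print(C,C.mean(0))
for i,j in((3,0),(2,1)): d=C[j]-C[i];print(np.linalg.norm(d),np.degrees(np.arctan2(d[1],d[0])))
A=[cast(c,p,.103)[:2] for p in[(288.5,132),(287.5,250)]];print(A,np.mean(A,0));d=A[0]-A[1];print(np.linalg.norm(d),np.degrees(np.arctan2(d[1],d[0])))
x,y=.523,-.342
plan((x,y,.15,13.3),(x,y,.08,13.3))
print([proj(c,(*p,.0)) for p in ((.523,-.342),)])
"
```

```text
[[ 0.4654 -0.301 ]
 [ 0.5673 -0.276 ]
 [ 0.595  -0.38  ]
 [ 0.4907 -0.406 ]] [ 0.5296 -0.3407]
0.10800622317405592 103.54752446367227
0.10765060466583687 104.88978866833486
[array([ 0.5177, -0.2877]), array([ 0.5424, -0.3921])] [ 0.5301 -0.3399]
0.10722162532930955 103.28287396970148
t 2.7 tcp [ 0.5222 -0.3426  0.2683] Ry [ 0.973   0.2308 -0.004 ] z [-0.0041  0.0002 -1.    ] F [ 0.8533  0.8696 -0.4391] open 1.0017073488854793
(0.523, -0.342, 0.15) [0.0002 0.0014 0.1183] [-0.2265 -0.0681  0.0434]
(0.523, -0.342, 0.08) [0.0002 0.0016 0.1883] [-0.2265 -0.0681  0.0434]
[array([279.4299, 172.3882])]
```

Call:
servo_tool(grip=[1, 1, 1, 1, 1, 1, 1, 1, 1, 1], delta_pos=[[0, 0.004, 0.02], [0, 0.005, 0.05], [0, 0.005, 0.08], [0, 0.005, 0.11], [0, 0.005, 0.135], [0, 0.005, 0.16], [0, 0.005, 0.18], [0, 0.005, 0.195], [0, 0.005, 0.2], [0, 0.005, 0.2]], angular=[[0, 0, 0], [0, 0, 0], [0, 0, 0], [0, 0, 0], [0, 0, 0], [0, 0, 0], [0, 0, 0], [0, 0, 0], [0, 0, 0], [0, 0, 0]])

```text
time_s: 3.95
ee_pos: [0.5288, -0.3399, 0.0704]
tcp_rot: [0.0, 0.619, 0.786, 0.0]
wrist_force: [1.0, 0.1, 0.1]
opening: 1.002
finger_force: 0.0
```

Call:
servo_tool(grip=[0.8, 0.7, 0.6, 0.5, 0.4, 0.4, 0.4, 0.4, 0.4, 0.4], delta_pos=[[0, 0, 0], [0, 0, 0], [0, 0, 0], [0, 0, 0], [0, 0, 0], [0, 0, 0], [0, 0, 0], [0, 0, 0], [0, 0, 0], [0, 0, 0]], angular=[[0, 0, 0], [0, 0, 0], [0, 0, 0], [0, 0, 0], [0, 0, 0], [0, 0, 0], [0, 0, 0], [0, 0, 0], [0, 0, 0], [0, 0, 0]], grip_force=30)

```text
time_s: 5.2
ee_pos: [0.5282, -0.3401, 0.0709]
tcp_rot: [-0.0, 0.619, 0.786, -0.0]
wrist_force: [-3.1, 1.3, 5.2]
opening: 0.571
finger_force: 30.3
```

```bash
python3 -c "
from h import *
plan((.527,-.341,.25,13.3))
im=grab_frame('wrist');jm=grab_frame('scene');cv2.imwrite('pics/g1.png',np.hstack([im[::1,:,::-1][:,80:480],cv2.resize(jm[230:350,340:460,::-1],(400,420))]))"
```

```text
t 5.2 tcp [ 0.5282 -0.3401  0.0709] Ry [ 0.9722  0.2343 -0.0002] z [-0.0002  0.0001 -1.    ] F [-3.1148  1.2646  5.2234] open 0.5710196039249901
(0.527, -0.341, 0.25) [-0.0006 -0.0014 -0.1791] [-0.0092 -0.0061  0.2481]
```

View pics/g1.png

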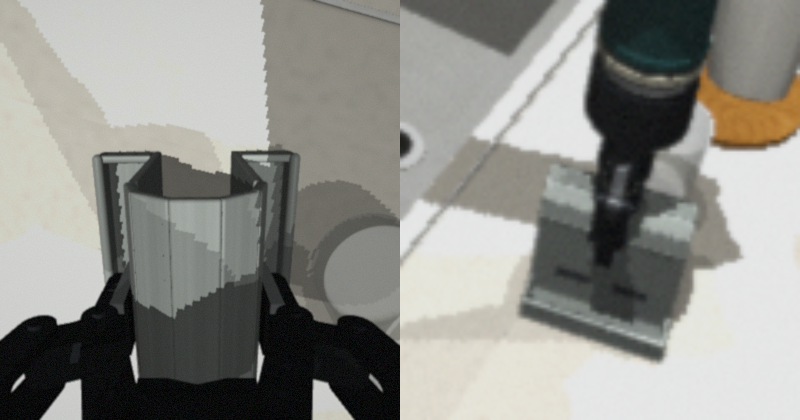

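The caddy is gripped at its middle: the opening of 0.571 is about 48.5 mm, and both pads are on the side plates. Lifting it.

Call:
servo_tool(grip=[0.4, 0.4, 0.4, 0.4, 0.4, 0.4, 0.4, 0.4, 0.4, 0.4], delta_pos=[[0, 0, -0.01], [0, 0, -0.03], [0, 0, -0.06], [0, 0, -0.1], [0, 0, -0.145], [0, 0, -0.19], [0, 0, -0.23], [0.02, 0, -0.26], [0.06, 0, -0.28], [0.11, 0, -0.28]], angular=[[0, 0, 0], [0, 0, 0], [0, 0, 0], [0, 0, 0], [0, 0, 0], [0, 0, 0], [0, 0, 0], [0, 0, 0], [0, 0, 0], [0, 0, 0]], grip_force=40)

```text
time_s: 6.55
ee_pos: [0.5027, -0.2333, 0.3529]
tcp_rot: [0.002, 0.62, 0.785, 0.001]
wrist_force: [-0.2, 0.9, -2.8]
opening: 0.568
finger_force: 41.9
```

```bash
python3 -c "
from h import *
plan((.495,.0,.35,7.4),(.49,.2,.35,7.4),(.497,.343,.35,7.4))"
```

```text
t 6.55 tcp [ 0.5027 -0.2333  0.3529] Ry [0.9727 0.2319 0.0039] z [ 0.0043 -0.0012 -1.    ] F [-0.1521  0.8594 -2.7811] open 0.568416046923679
(0.495, 0.0, 0.35) [0.2287 0.0466 0.0026] [0.2313 0.1136 6.0101]
(0.49, 0.2, 0.35) [0.4244 0.0882 0.0023] [0.2313 0.1136 6.0101]
(0.497, 0.343, 0.35) [0.5619 0.1281 0.0022] [0.2313 0.1136 6.0101]
```

Call:
servo_tool(grip=[0.4, 0.4, 0.4, 0.4, 0.4, 0.4, 0.4, 0.4, 0.4, 0.4], delta_pos=[[0.06, 0.012, 0], [0.12, 0.024, 0], [0.18, 0.036, 0], [0.24, 0.048, 0], [0.3, 0.06, 0], [0.36, 0.074, 0], [0.42, 0.088, 0], [0.48, 0.104, 0], [0.53, 0.118, 0], [0.56, 0.128, 0]], angular=[[0, 0, 1], [0, 0, 2], [0, 0, 3], [0, 0, 4], [0, 0, 5], [0, 0, 6], [0, 0, 6], [0, 0, 6], [0, 0, 6], [0, 0, 6]])

```text
time_s: 7.8
ee_pos: [0.4949, 0.3445, 0.351]
tcp_rot: [-0.0, 0.658, 0.753, 0.0]
wrist_force: [0.7, -0.5, -3.5]
opening: 0.565
finger_force: 42.0
```

Call:
servo_tool(grip=[0.4, 0.4, 0.4, 0.4, 0.4, 0.4, 0.4, 0.4, 0.4, 0.4], delta_pos=[[0, 0, 0.01], [0, 0, 0.03], [0, 0, 0.05], [0, 0, 0.07], [0, 0, 0.08], [0, 0, 0.08], [0, 0, 0.08], [0, 0, 0.08], [0, 0, 0.08], [0, 0, 0.08]], angular=[[0, 0, 0], [0, 0, 0], [0, 0, 0], [0, 0, 0], [0, 0, 0], [0, 0, 0], [0, 0, 0], [0, 0, 0], [0, 0, 0], [0, 0, 0]])

```text
time_s: 9.05
ee_pos: [0.4959, 0.3416, 0.2705]
tcp_rot: [0.0, 0.659, 0.752, 0.0]
wrist_force: [0.1, 0.0, -3.0]
opening: 0.57
finger_force: 42.1
```

```bash
python3 -c "
from h import *
import pickle
plan((.497,.343,.25,7.4))
c=get_calibration('wrist');im=grab_frame('wrist');jm=grab_frame('scene');pickle.dump(c,open('w2.pkl','wb'))
cv2.imwrite('pics/w2.png',im[:,:,::-1]);cv2.imwrite('pics/s2.png',jm[:,:,::-1])
cv2.imwrite('pics/g2.png',np.hstack([im[:,60:480,::-1],cv2.resize(jm[110:270,140:280,::-1],(367,420))]))"
```

```text
t 9.05 tcp [0.4959 0.3416 0.2705] Ry [0.9913 0.1317 0.0003] z [ 0.0002  0.0002 -1.    ] F [ 0.1308  0.0218 -2.9574] open 0.5700927367648453
(0.497, 0.343, 0.25) [0.0012 0.0012 0.0205] [ 0.0147 -0.009   0.1652]
```

View pics/g2.png

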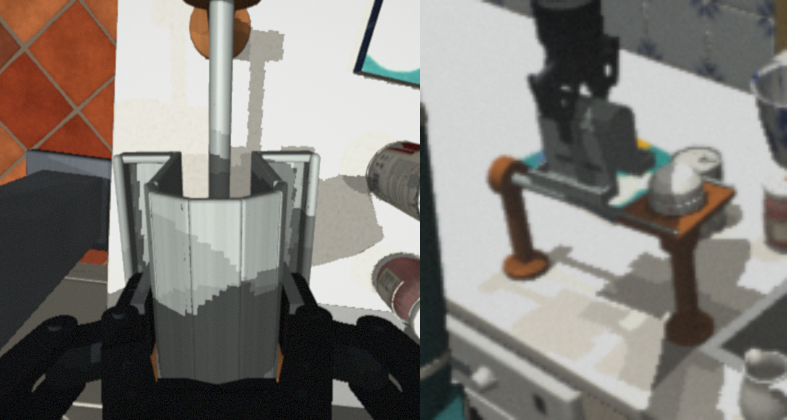

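In the wrist view the bar runs straight into the caddy's mouth, from about (280,20) to (280.5,180) in full-image pixels. In the scene view the caddy hangs level above the bar, clear of the shelf. Next I compute the lateral offset.

```bash
python3 -c "
from h import *
import pickle;c=pickle.load(open('w2.pkl','rb'));im=cv2.imread('pics/w2.png');hs=cv2.cvtColor(im,cv2.COLOR_BGR2HSV)
g=cv2.cvtColor(im,cv2.COLOR_BGR2GRAY).astype(int)
P=[]
for r in range(50,140,15):
  d=np.abs(np.diff(g[r,262:300]));
  q=np.where(d>25)[0]+262.5; 
  print(r,g[r,264:298:2]); 
P=np.array([cast(c,p,.15)[:2] for p in[(280,20),(280.5,100),(280.5,180)]]);print(P)
n=np.array([.992,.128]);print(P@n,np.array([.4959,.3416])@n)
d=P[0]-P[2];print(np.degrees(np.arctan2(d[1],d[0]))-90)
"
```

```text
50 [116 116 117 133 160 180 195 227 229 214 193 175 156 132  89  54  54]
65 [231 232 225 132 164 181 201 228 227 213 191 174 154 127 148 233 232]
80 [233 232 227 136 167 182 204 231 227 210 190 169 152 117 174 235 233]
95 [234 236 195 137 168 184 205 229 225 211 188 170 149 112 224 235 233]
110 [231 231 193 137 169 187 210 227 222 208 188 167 145 109 228 234 234]
125 [231 231 197 142 169 185 209 225 221 206 186 167 141 120 230 233 233]
[[0.4822 0.471 ]
 [0.4891 0.4226]
 [0.4967 0.3669]]
[0.5386 0.5393 0.5397] 0.5356576
7.942613640969455
```

Call:
servo_tool(grip=[0.4, 0.4, 0.4, 0.4, 0.4, 0.4, 0.4, 0.4, 0.4, 0.4], delta_pos=[[0, 0.003, 0], [0, 0.0035, 0.01], [0, 0.0035, 0.025], [0, 0.0035, 0.045], [0, 0.0035, 0.065], [0, 0.0035, 0.085], [0, 0.0035, 0.105], [0, 0.0035, 0.12], [0, 0.0035, 0.13], [0, 0.0035, 0.132]], angular=[[0, 0, 0], [0, 0, 0], [0, 0, 0], [0, 0, 0], [0, 0, 0], [0, 0, 0], [0, 0, 0], [0, 0, 0], [0, 0, 0], [0, 0, 0]])

```text
time_s: 10.4
ee_pos: [0.4992, 0.3419, 0.1376]
tcp_rot: [-0.0, 0.659, 0.752, -0.0]
wrist_force: [-0.1, -0.6, -2.6]
opening: 0.569
finger_force: 42.1
```

Call:
servo_tool(grip=[0.4, 0.4, 0.4, 0.4, 0.4, 0.4, 0.4, 0.4, 0.4, 0.4], delta_pos=[[0, 0, 0.001], [0, 0, 0.002], [0, 0, 0.003], [0, 0, 0.004], [0, 0, 0.005], [0, 0, 0.006], [0, 0, 0.007], [0, 0, 0.008], [0, 0, 0.008], [0, 0, 0.008]], angular=[[0, 0, 0], [0, 0, 0], [0, 0, 0], [0, 0, 0], [0, 0, 0], [0, 0, 0], [0, 0, 0], [0, 0, 0], [0, 0, 0], [0, 0, 0]])

```text
time_s: 11.65
ee_pos: [0.4994, 0.3421, 0.1303]
tcp_rot: [0.0, 0.659, 0.752, 0.0]
wrist_force: [0.9, -0.1, -2.7]
opening: 0.564
finger_force: 42.1
```

Call:
servo_tool(grip=[0.4, 0.4, 0.4, 0.4, 0.4, 0.4, 0.4, 0.4, 0.4, 0.4], delta_pos=[[0, 0, 0.0003], [0, 0, 0.0006], [0, 0, 0.0009], [0, 0, 0.0012], [0, 0, 0.0015], [0, 0, 0.0018], [0, 0, 0.0021], [0, 0, 0.0024], [0, 0, 0.0025], [0, 0, 0.0025]], angular=[[0, 0, 0], [0, 0, 0], [0, 0, 0], [0, 0, 0], [0, 0, 0], [0, 0, 0], [0, 0, 0], [0, 0, 0], [0, 0, 0], [0, 0, 0]])

```text
time_s: 12.9
ee_pos: [0.4994, 0.3421, 0.128]
tcp_rot: [-0.0, 0.659, 0.752, 0.0]
wrist_force: [-1.3, -0.1, 0.9]
opening: 0.564
finger_force: 42.2
```

Call:
servo_tool(grip=[0.58, 0.6, 0.63, 0.67, 0.72, 0.77, 0.8, 0.8, 0.8, 0.8], delta_pos=[[0, 0, 0], [0, 0, 0], [0, 0, 0], [0, 0, 0], [0, 0, 0], [0, 0, 0], [0, 0, 0], [0, 0, 0], [0, 0, 0], [0, 0, 0]], angular=[[0, 0, 0], [0, 0, 0], [0, 0, 0], [0, 0, 0], [0, 0, 0], [0, 0, 0], [0, 0, 0], [0, 0, 0], [0, 0, 0], [0, 0, 0]], grip_force=20)

```text
time_s: 14.15
ee_pos: [0.4994, 0.342, 0.1278]
tcp_rot: [0.0, 0.659, 0.752, 0.0]
wrist_force: [0.5, 0.4, -0.3]
opening: 0.799
finger_force: 0.0
```

Call:
servo_tool(grip=[0.8, 0.8, 0.8, 0.8, 0.8, 0.8, 0.8, 0.8, 0.8, 0.8], delta_pos=[[0, 0, -0.01], [0, 0, -0.03], [0, 0, -0.05], [0, 0, -0.07], [0, 0, -0.09], [0.03, 0, -0.1], [0.07, 0, -0.1], [0.1, 0, -0.1], [0.1, 0, -0.1], [0.1, 0, -0.1]], angular=[[0, 0, 0], [0, 0, 0], [0, 0, 0], [0, 0, 0], [0, 0, 0], [0, 0, 0], [0, 0, 0], [0, 0, 0], [0, 0, 0], [0, 0, 0]])

```text
time_s: 15.4
ee_pos: [0.4866, 0.4402, 0.2285]
tcp_rot: [0.0, 0.659, 0.752, 0.0]
wrist_force: [0.5, -1.1, -0.2]
opening: 0.801
finger_force: 0.0
```

```bash
python3 -c "
from h import *
plan()
im=grab_frame('top');jm=grab_frame('scene')
cv2.imwrite('pics/g3.png',np.hstack([cv2.resize(im[190:260,120:260,::-1],(500,250)),cv2.resize(jm[150:250,160:280,::-1],(300,250))]))
from workcell import *
import workcell
print([k for k in dir(workcell) if 'over' in k.lower() or 'finger' in k.lower()])
"
```

```text
t 15.4 tcp [0.4866 0.4402 0.2285] Ry [0.9914 0.1309 0.0006] z [ 0.0007 -0.0005 -1.    ] F [ 0.5367 -1.0647 -0.1823] open 0.8007677922132197
['finger_overhang']
```

View pics/g3.png

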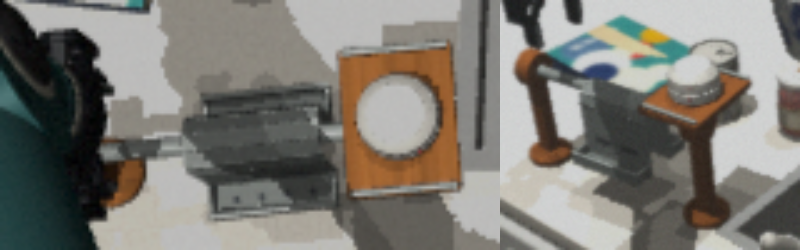

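The caddy straddles the bar, hanging straight, with its near end just short of the shelf. Next I lower half-closed fingers astride the bar behind its far end and push.

Call:
servo_tool(grip=[0.42, 0.42, 0.42, 0.42, 0.42, 0.42, 0.42, 0.42, 0.42, 0.42], delta_pos=[[-0.01, 0, 0], [-0.02, 0, 0], [-0.02, 0, 0], [-0.02, 0, 0.01], [-0.02, 0, 0.03], [-0.02, 0, 0.05], [-0.02, 0, 0.07], [-0.02, 0, 0.085], [-0.02, 0, 0.088], [-0.02, 0, 0.088]], angular=[[0, 0, 0], [0, 0, 0], [0, 0, 0], [0, 0, 0], [0, 0, 0], [0, 0, 0], [0, 0, 0], [0, 0, 0], [0, 0, 0], [0, 0, 0]])

```text
time_s: 16.75
ee_pos: [0.4891, 0.4214, 0.1399]
tcp_rot: [0.0, 0.659, 0.752, 0.0]
wrist_force: [0.2, 0.4, 0.3]
opening: 0.419
finger_force: 0.0
```

```bash
python3 -c "
from h import *
plan()
print(finger_overhang)
im=grab_frame('wrist');jm=grab_frame('scene')
cv2.imwrite('pics/g4.png',np.hstack([im[:,80:480,::-1],cv2.resize(jm[130:250,150:265,::-1],(400,420))]))
"
```

```text
t 16.75 tcp [0.4891 0.4214 0.1399] Ry [0.9913 0.1316 0.0004] z [ 0.0004  0.0001 -1.    ] F [0.1597 0.4172 0.3379] open 0.41884227264791074
0.019
```

View pics/g4.png

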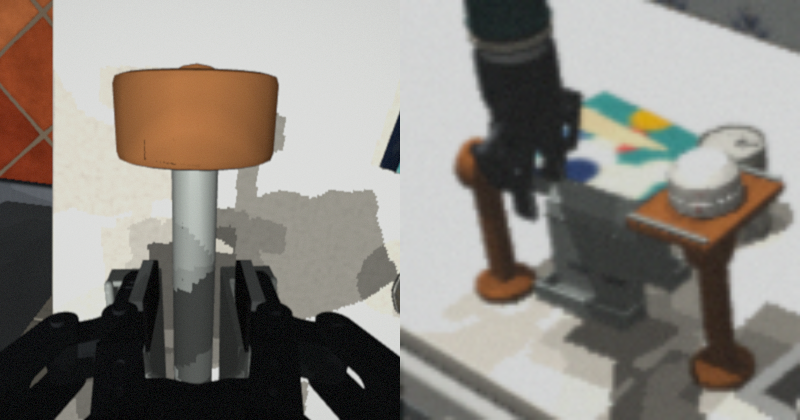

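The fingers straddle the bar evenly behind the caddy. Pushing along tool −x.

Call:
servo_tool(grip=[0.42, 0.42, 0.42, 0.42, 0.42, 0.42, 0.42, 0.42, 0.42, 0.42], delta_pos=[[-0.006, 0, 0], [-0.01, 0, 0], [-0.013, 0, 0], [-0.017, 0, 0], [-0.022, 0, 0], [-0.027, 0, 0], [-0.032, 0, 0], [-0.037, 0, 0], [-0.041, 0, 0], [-0.045, 0, 0]], angular=[[0, 0, 0], [0, 0, 0], [0, 0, 0], [0, 0, 0], [0, 0, 0], [0, 0, 0], [0, 0, 0], [0, 0, 0], [0, 0, 0], [0, 0, 0]])

```text
time_s: 18.1
ee_pos: [0.4948, 0.3766, 0.1399]
tcp_rot: [-0.0, 0.659, 0.752, 0.0]
wrist_force: [-0.4, 2.5, 1.0]
opening: 0.42
finger_force: 1.2
```

Call:
servo_tool(grip=[0.42, 0.42, 0.42, 0.42, 0.42, 0.42, 0.42, 0.42, 0.42, 0.42], delta_pos=[[-0.003, 0, 0], [-0.006, 0, 0], [-0.009, 0, 0], [-0.012, 0, 0], [-0.014, 0, 0], [-0.016, 0, 0], [-0.018, 0, 0], [-0.02, 0, 0], [-0.021, 0, 0], [-0.022, 0, 0]], angular=[[0, 0, 0], [0, 0, 0], [0, 0, 0], [0, 0, 0], [0, 0, 0], [0, 0, 0], [0, 0, 0], [0, 0, 0], [0, 0, 0], [0, 0, 0]])

```text
time_s: 19.35
ee_pos: [0.4977, 0.355, 0.1399]
tcp_rot: [-0.0, 0.659, 0.752, 0.0]
wrist_force: [-0.2, 3.1, 1.1]
opening: 0.418
finger_force: 1.5
```

Call:
servo_tool(grip=[0.42, 0.42, 0.42, 0.42, 0.42, 0.42, 0.42, 0.42, 0.42, 0.42], delta_pos=[[-0.0005, 0, 0], [-0.001, 0, 0], [-0.0015, 0, 0], [-0.002, 0, 0], [-0.0025, 0, 0], [-0.003, 0, 0], [-0.0035, 0, 0], [-0.004, 0, 0], [-0.0045, 0, 0], [-0.005, 0, 0]], angular=[[0, 0, 0], [0, 0, 0], [0, 0, 0], [0, 0, 0], [0, 0, 0], [0, 0, 0], [0, 0, 0], [0, 0, 0], [0, 0, 0], [0, 0, 0]])

```text
time_s: 20.6
ee_pos: [0.4983, 0.35, 0.1398]
tcp_rot: [-0.0, 0.659, 0.752, 0.0]
wrist_force: [-0.5, 3.0, 1.7]
opening: 0.423
finger_force: 1.7
```

Call:
servo_tool(grip=[0.42, 0.42, 0.42, 0.42, 0.42, 0.42, 0.42, 0.42, 0.42, 0.42], delta_pos=[[-0.0003, 0, 0], [-0.0006, 0, 0], [-0.0009, 0, 0], [-0.0012, 0, 0], [-0.0015, 0, 0], [-0.0018, 0, 0], [-0.0021, 0, 0], [-0.0024, 0, 0], [-0.0027, 0, 0], [-0.003, 0, 0]], angular=[[0, 0, 0], [0, 0, 0], [0, 0, 0], [0, 0, 0], [0, 0, 0], [0, 0, 0], [0, 0, 0], [0, 0, 0], [0, 0, 0], [0, 0, 0]])

```text
time_s: 21.85
ee_pos: [0.4983, 0.3498, 0.1399]
tcp_rot: [-0.001, 0.658, 0.753, 0.002]
wrist_force: [0.4, 10.3, -0.3]
opening: 0.419
finger_force: 5.0
```

The TCP has stopped and the force rose to 10 N, so the caddy is against the boss. Backing off gently, then up.

Call:
servo_tool(grip=[0.42, 0.42, 0.42, 0.42, 0.42, 0.42, 0.42, 0.42, 0.42, 0.42], delta_pos=[[0.002, 0, 0], [0.004, 0, 0], [0.008, 0, 0], [0.015, 0, 0], [0.025, 0, 0], [0.035, 0, 0], [0.045, 0, 0], [0.055, 0, 0], [0.06, 0, 0], [0.06, 0, 0]], angular=[[0, 0, 0], [0, 0, 0], [0, 0, 0], [0, 0, 0], [0, 0, 0], [0, 0, 0], [0, 0, 0], [0, 0, 0], [0, 0, 0], [0, 0, 0]])

```text
time_s: 23.1
ee_pos: [0.4907, 0.4068, 0.1397]
tcp_rot: [0.0, 0.659, 0.752, -0.0]
wrist_force: [-0.5, -0.1, 0.0]
opening: 0.422
finger_force: 0.0
```

Call:
servo_tool(grip=[0.42, 0.42, 0.42, 0.42, 0.42, 0.42, 0.42, 0.42, 0.42, 0.42], delta_pos=[[0, 0, -0.02], [0, 0, -0.05], [0, 0, -0.09], [0, 0, -0.13], [0.03, 0, -0.16], [0.08, 0, -0.18], [0.13, 0, -0.18], [0.16, 0, -0.18], [0.16, 0, -0.18], [0.16, 0, -0.18]], angular=[[0, 0, 0], [0, 0, 0], [0, 0, 0], [0, 0, 0], [0, 0, 0], [0, 0, 0], [0, 0, 0], [0, 0, 0], [0, 0, 0], [0, 0, 0]])

```text
time_s: 24.35
ee_pos: [0.4707, 0.5636, 0.3208]
tcp_rot: [0.001, 0.66, 0.752, 0.0]
wrist_force: [0.3, -0.6, -0.3]
opening: 0.422
finger_force: 0.0
```

```bash
python3 -c "
from h import *
plan()
im=grab_frame('top');jm=grab_frame('scene')
cv2.imwrite('pics/g5.png',np.hstack([cv2.resize(im[190:260,150:260,::-1],(440,280)),cv2.resize(jm[155:245,190:270,::-1],(320,280),interpolation=cv2.INTER_CUBIC)]))
"
```

```text
t 24.35 tcp [0.4707 0.5636 0.3208] Ry [0.9915 0.1299 0.0011] z [ 0.0011 -0.0004 -1.    ] F [ 0.2837 -0.568  -0.3286] open 0.42200921144628034
```

View pics/g5.png

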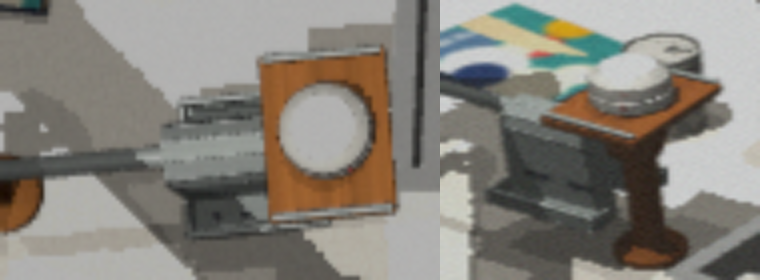

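The caddy hangs straight, partly under the shelf. Its arch end is at about (190,228) in top pixels, and the timer looks undisturbed. One numeric check, then I hand in.

```bash
python3 -c "
from h import *
c=get_calibration('top')
p=cast(c,(190.1,228.3),.160)[:2];print('far end s (want ~.123):',(p-[.5115,.216])@[-.128,.992])
print(finish_job())"
```

```text
far end s (want ~.123): 0.12317199285544703
the job is handed in; nothing more can be done
None
```

The caddy was set down gently on the bar, let go, then slid home against the shelf upright's boss; it hangs straight with the timer undisturbed, and I handed the job in at about 24 s (no verdict came back).

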